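# Snap the drive gear onto the follow focus

## Robot

A 6-joint arm with a two-finger parallel gripper is mounted at the origin on the work surface. World frame = base frame: x ahead of the robot, y to its left, z up, the work surface at z = 0. Lengths are in mm, angles in rad, forces in N, time in s.
With the tool pointing down it reaches from about 400 to 925 mm from the base axis. Payload 12.5 kg.
Tool frame: the origin (TCP) lies midway between the tips of the shut fingers; the grasp point (between the pads) lies 19 mm behind it; z points along the fingers, y is the line along which they close (so a half turn about z gives the same grasp; the last joint's range is limited). The gripper opens to 95 mm and grips with 3 to 60 N. Pads are 20 mm wide; open, the fingers measure 119 mm over their backs; the gripper's body (75 mm by 180 mm) begins 59 mm behind the grasp point.
Start: joints at [1.106, 0.491, 1.559, -0, 1.092, -0.106], TCP at [219.454, 585.224, 214.661] pointing down, gripper open.
Joint ranges: [-3.1, 3.1], [-0.84, 2.19], [0.05, 2.79], [-1.13, 4.28], [0.06, 2.93], [-2.69, 2.69]. Speed limits (rad/s): [2.22, 2.22, 2.79, 3.14, 3.14, 3.14].

## Interface

Orientations are given as [roll, pitch, yaw] about the fixed x, y, z axes, in that order (R = Rz(yaw) Ry(pitch) Rx(roll)).
In Python, from cell import state, read_camera, job_done gives the robot as it stands.
- The arm moves only by the tool carry_out, never from a script. Its argument "moves" is a list of rows, each an object with "slide": the shift along the tool's x, y, z as a fraction of full scale, a list of three; "spin": the turn about the tool's z as a fraction of full scale. A call has 1 to 12 rows; each row shifts and turns the commanded pose from where the row before left it, along the tool's axes as they then stand; what a row does not reach is not made up. Full scale, the value 1, is 0.4 m for a shift and 30 degrees for a turn. A row lasts 1/12 s, in which the tool goes at most 41.7 mm and 7.16 degrees, less where a joint would pass 70% of its speed; a pose out of reach is approached as far as the arm can. A call with a number of a shift or a turn outside -1 to 1 is refused whole. A call with a gripper value outside its range is refused whole. "hand" is the closure, from 0 (fully open) to 1 (shut), set as the call begins (left out, the last holds). The fingers move at their own pace and stop on an object; the grip force is fixed at half the most. Time passes only in rows, so rows that do not move let the fingers close. It gives the time, the measured TCP pose, the force, the opening and the grip force at its end, in the units of the state.
- state(): the state, without advancing time (a new reading comes with each control period).
- read_camera(name): name is "side" or "top"; returns a dict with "color" (400x640x3 uint8, red, green, blue), "K" (3x3 intrinsics, pixels), "k1" (the pictures are not rectified: a ray, as slopes to the right and down, at radius r is drawn at 1 + k1 r^2 times it, then the intrinsics apply), "R" (3x3) and "t" (3): a world point X has camera coordinates R X + t. Camera axes: x right, y down, z forward; pixel columns grow to the right and rows downward; lengths in mm; the calibration is good to about 2 mm. A picture is of the moment at which its call begins. There is no depth.
- job_done(): hands the job in; it is judged then, once.
The state is a dict: "t": time; "joints": joint angles; "qvel": joint speeds; "tau": joint torques, N m; "eef_pos": TCP position; "tcp_rot": TCP orientation; "ft_force": force on the tool from outside, world axes, zero at the start; "moment": the same for the moment, N m; "opening": opening from 0.0 (shut) to 1.0 (fully open); "grip_force": force on a finger pad.
Only numpy, scipy, OpenCV 4.12 (cv2) and the standard library are available. Lean on these libraries where they do the work, as an engineer would, in place of code of your own. Each camera call takes 0.05 s, during which the arm holds its last target. There are 200 camera calls.

## Task

Of the two black push-on gears on the cart, take the one with the wide bore (the smaller, taller gear), set it collar up over the upright drive stud of the follow focus and press it straight down until it clicks past the stud's spring balls. Go on pressing after the click so that it is fully home on the shoulder, and finish like that: the gripper still on the gear, pushing it down firmly, not letting go. Leave the other gear and everything else on the cart as they are.

Things in the scene. Friction and masses are not known exactly. Their poses are not given: they have to be found in the camera images.
- gear_center (a point): gear to fit: black plastic, flat on the cart, collar up. Toothed disc 42 mm across, 13 mm thick; on it a knurled collar 32 mm across; 22 mm high in all; 45 g; round, so yaw does not matter. An 18 mm bore runs through along z (up), chamfered 1 mm below, with a wider groove inside that takes the spring balls. This point: its centre, on the bore's axis, 11 mm above its underside
- stud_seat (a point): point on the drive stud's axis level with the shoulder on which the gear must end, 72 mm above the cart top; z up along the stud. The stud is a steel post 16 mm thick, 26 mm high above the shoulder, its top 5.5 mm tapered to 10 mm. With the gear home, its centre is 11 mm above this point
- stud_tip (a point): top of the drive stud, on its axis. Three spring balls stand 2.5 mm out of its sides, centres 13 mm above the shoulder. The gear meets them with its underside 17 mm above the shoulder and takes 7 to 10 N to push over them; from about 14 mm on the force drops and the balls even draw it down. From 4 mm on it is loose again and must still be pushed down to the solid shoulder
- follow_focus: follow focus, fixed, on the cart: grey gearbox on two upright black rods in a base plate. Origin on the cart top below the stud, x from stud to rods, z up. Plate x -30 to 120, y -50 to 50 mm; rods at x 78, y +-30, 85 mm high; handwheel with white disc at x 30, y -66 to -97, 70 mm wide, top at 81 mm; all else is lower than the shoulder
- shoulder: the round steel shoulder, 30 mm across, at the foot of the drive stud, part of the follow focus; origin at the centre of its top face, at stud_seat
- odd_gear: bystander: the other black gear, of another make: larger and flatter (54 mm over its teeth, toothed disc 8 mm thick, collar 26 mm wide on top, 14 mm high in all), with a bore of only 11 mm; it does not fit the stud. Origin at the centre of its underside, z up
- tape_measure: bystander: yellow plastic tape measure lying flat, 68 x 64 x 36 mm; origin at the centre of its underside
- eyepiece: bystander: brass viewfinder eyepiece standing on end, 50 mm wide at the rubber rim on top, 34 mm at the foot, 42 mm high; origin at the centre of its underside
- lens_cap: bystander: round black lens cap lying flat, 80 mm across, 12 mm high; origin at the centre of its underside
- screwdriver: bystander: screwdriver with black handle lying flat, 160 mm long along its x, 26 mm thick; origin under the middle of its length
- filter_ring: bystander: round filter, amber glass in an aluminium ring, lying flat, 82 mm across, 8 mm high; origin at the centre of its underside
- camera_plate: bystander: flat aluminium camera plate with a rubber pad and a screw, 50 x 86 mm, 14 mm high; origin at the centre of its underside
- gear: the gear to fit again, but with its origin at the centre of its underside, z up along the bore

How it is judged (in metres and radians):
On the way, in this order (a step that is already met when the one before it is completed fails the run):
1. the gear with the wide bore is lifted clear of the cart in the gripper (height (world z) of gear_center above 0.05 m and contact force between the fingers and gear above 0.5 N), for 0.1 s.
2. the gear has snapped over the spring balls and is down on the shoulder (z of gear_center in the frame of stud_seat below 0.013 m and horizontal distance between gear_center and stud_seat below 0.0025 m and angle between gear_center's own z axis and vertical below 0.1 rad), for 0.2 s.
At the end, for the whole second after the job is handed in: The gear is snapped home on the drive stud, collar up (its underside within 2 mm of the shoulder, within 2.5 mm of the stud's axis, less than 0.1 rad tilted), and through the last second the gripper is still on it and presses it against the shoulder with more than 4 N (all of step 2 and contact force between gear and shoulder above 4 N and contact force between the fingers and gear above 1 N); the arm keeps its last pose, push and grip.
It fails at once if the other gear is moved by more than 20 mm (distance of odd_gear from where it was at the start of the episode above 0.02 m).
It fails at once if another of the loose things on the cart is moved by more than 20 mm (distance of any of tape_measure, eyepiece, lens_cap, screwdriver, filter_ring, camera_plate from where it was at the start of the episode above 0.02 m).
It also fails if it takes over 50 s, if anything falls off the work surface, if the arm or the gripper's body presses on something with over 40 N, if the wrist force passes 120 N, or if a joint passes its speed limit or range.

## Working session

There is one attempt and no reset: what is moved stays moved. The work goes in short steps, Python scripts to look and compute and a tool call to move; the robot and the scene stay as the last step left them, time stands still between calls to the robot, and variables do not carry over. Pictures are saved under pics/ and viewed, at most 10 in all, crops included, and the job is handed in when it is done.

Besides the shell and the picture viewer there is one more tool, called after ">>>" as name(argument=value, ...) on one line, values as JSON. carry_out: Moves the arm, as the interface text tells. Shift numbers are shares of 0.4 m and turn numbers shares of 30 degrees, none past 1 either way. Its arguments: {"type":"object","properties":{"moves":{"type":"array"},"hand":{"type":"number"}},"required":["moves"]}

```bash
mkdir -p pics; cat > h.py <<'E'
import numpy as np, cv2
from cell import state, read_camera, job_done
def shot(name,f):
    c=read_camera(name); cv2.imwrite(f,c["color"][:,:,::-1]); np.savez(f[:-4],**{k:np.array(c[k]) for k in("K","k1","R","t","color")}); return c
def ray(c,u,v):
    K=c["K"]; d=np.array([(u-K[0,2])/K[0,0],(v-K[1,2])/K[1,1]]); s=d.copy()
    for _ in range(20): s=d/(1+c["k1"]*(s@s))
    R=np.array(c["R"]);return -R.T@np.array(c["t"]),R.T@np.array([s[0],s[1],1])
def at(c,u,v,z):
    o,d=ray(c,u,v); return o+d*(z-o[2])/d[2]
def proj(c,X):
    p=np.array(c["R"])@np.array(X,float)+np.array(c["t"]); s=p[:2]/p[2]; s=s*(1+c["k1"]*(s@s)); K=c["K"]
    return np.array([K[0,0]*s[0]+K[0,2],K[1,1]*s[1]+K[1,2]])
def crop(f,u0,v0,w,h,k,out):
    cv2.imwrite(out,cv2.resize(cv2.imread(f)[v0:v0+h,u0:u0+w],None,fx=k,fy=k,interpolation=cv2.INTER_CUBIC))
def load(f): return dict(np.load(f))
E
python3 - <<'E'
from h import *
for n in("top","side"):
    c=shot(n,f"pics/{n}0.png"); print(n,ray(c,320,200),c["k1"],c["K"][0])
print(state())
E
```

```text
top (array([ 528.23582214,  -92.00419338, 1413.98193166]), array([ 0.05595131,  0.00471077, -0.99842382])) -0.07779920259376334 [484.46083855   0.         319.56881083]
side (array([251.38937672, 475.62501237, 774.07565565]), array([ 0.40140104, -0.57427043, -0.71350767])) -0.0028819501860727847 [365.64616775   0.         319.96035152]
{'t': 0.1, 'joints': array([ 1.10636381e+00,  4.91493187e-01,  1.55936925e+00, -2.23619142e-05,
        1.09169651e+00, -1.05582055e-01]), 'qvel': array([-2.68730882e-04, -1.46243810e-05, -1.98081316e-03, -1.40376413e-03,
       -1.56096816e-03,  9.15825542e-04]), 'tau': array([ 1.33253117e-03, -6.13624334e+01, -2.58603269e+01,  6.93189609e-02,
        4.71279770e-02, -1.32109764e-05]), 'eef_pos': array([219.37983595, 585.01397007, 214.13059981]), 'tcp_rot': array([-3.14062965e+00, -8.21102509e-05,  2.78275247e+00]), 'ft_force': array([-0.06595711,  0.84178659, -0.12856891]), 'moment': array([-0.0291641 ,  0.01379021,  0.00510319]), 'grip_force': 0.0, 'opening': 1.0019864651657278}
```

View pics/top0.png

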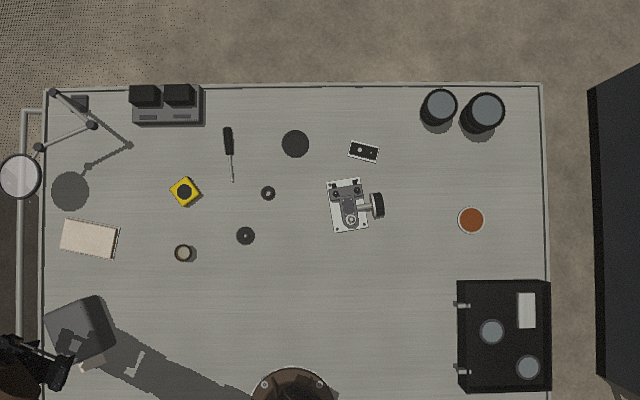

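View pics/side0.png

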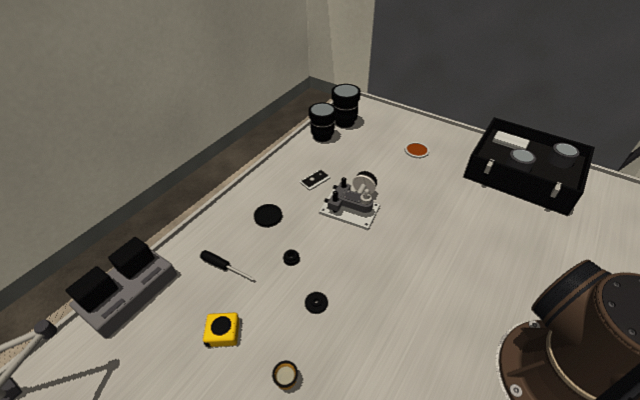

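The top view shows the small gear near (268,193), the odd gear near (245,236) and the stud near (351,219). In the side view the small gear is near (291,257) and the stud near (367,197). I'll enlarge these.

```bash
python3 - <<'E'
from h import *
a=cv2.imread("pics/top0.png");b=cv2.imread("pics/side0.png")
def cr(i,u,v,w,h,k): return cv2.resize(i[v:v+h,u:u+w],None,fx=k,fy=k,interpolation=cv2.INTER_CUBIC)
T=np.hstack([cr(a,250,178,40,30,10),cr(a,325,200,40,30,10)])
S=np.hstack([cr(b,270,242,40,30,10),cr(b,345,175,40,30,10)])
cv2.imwrite("pics/c1.png",np.vstack([T,S]))
E
```

```text
(no output)
```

View pics/c1.png

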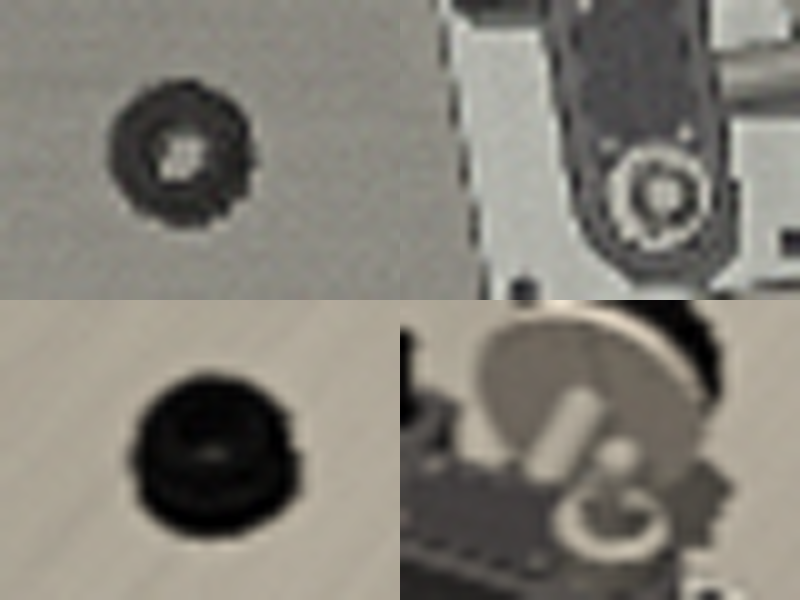

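```bash
python3 - <<'E'
from h import *
t=load("pics/top0.npz");s=load("pics/side0.npz")
print("gear top disc z13",at(t,267.75,192.85,11), "side bore z22",at(s,290.55,255.5,22))
print("tip",at(t,350.65,218.85,98),at(s,366.2,190.05,98))
print("should",at(t,350.55,219.05,72),at(s,365.55,196.75,72))
print("odd",at(t,245,236,8)," rods dir: plate corners",at(t,328,183,0),at(t,336,233,0))
print(at(t,228,182,0),at(t,295,143,0),at(t,185,191,0))
E
```

```text
gear top disc z13 [629.17685836  66.32967951  11.        ] side bore z22 [626.63481895  72.70159517  22.        ]
tip [ 549.9097263  -168.50929691   98.        ] [ 550.0088327  -166.66153764   98.        ]
should [ 549.7873225  -169.73683939   72.        ] [ 550.22802629 -167.5029485    72.        ]
odd [504.47629732 133.40619559   8.        ]  rods dir: plate corners [ 657.1155658  -109.24344179    0.        ] [ 510.75038641 -131.01201542    0.        ]
[663.16777383 184.76498958   0.        ] [776.48133436 -13.25302639   0.        ] [637.9782459  312.56969635   0.        ]
```

The two views agree to about 2 mm on the stud, at (550,-168), and put the gear near (628,68). I'll spin 34 degrees so the closing line lies across the side camera's view, then work out the shift.

>>> carry_out(moves=[{"slide": [0, 0, 0], "spin": 0.227}, {"slide": [0, 0, 0], "spin": 0.227}, {"slide": [0, 0, 0], "spin": 0.227}, {"slide": [0, 0, 0], "spin": 0.227}, {"slide": [0, 0, 0], "spin": 0.227}, {"slide": [0, 0, 0], "spin": 0}], hand=0)

```text
t: 0.6
eef_pos: [219.4, 585.1, 214.3]
tcp_rot: [-3.141, 0.0, 2.183]
ft_force: [-0.9, -0.2, 0.2]
opening: 1.005
grip_force: 0.0
```

```bash
cat >> h.py <<'E'
from scipy.spatial.transform import Rotation as Ro
def todo(X):
    s=state(); R=Ro.from_euler("xyz",s["tcp_rot"]).as_matrix(); d=np.array(X)-s["eef_pos"]
    print("pos",s["eef_pos"].round(2),"rpy",s["tcp_rot"].round(4),"tool mm",(R.T@d).round(2),"share",(R.T@d/400).round(4),"F",s["ft_force"].round(2),"t",round(s["t"],2),"open",round(s["opening"],3),"j6",s["joints"][5].round(2))
E
python3 -c "
from h import *
todo([628,68,100])"
```

```text
pos [219.4  585.11 214.33] rpy [-3.1411e+00  3.0000e-04  2.1831e+00] tool mm [-657.98   37.24  114.49] share [-1.6449  0.0931  0.2862] F [-0.94 -0.17  0.22] t 0.6 open 1.005 j6 0.49
```

>>> carry_out(moves=[{"slide": [-0.097, 0.006, 0], "spin": 0}, {"slide": [-0.097, 0.006, 0], "spin": 0}, {"slide": [-0.097, 0.006, 0], "spin": 0}, {"slide": [-0.097, 0.006, 0], "spin": 0}, {"slide": [-0.097, 0.006, 0], "spin": 0}, {"slide": [-0.097, 0.006, 0], "spin": 0}, {"slide": [-0.097, 0.006, 0], "spin": 0}, {"slide": [-0.097, 0.006, 0], "spin": 0}, {"slide": [-0.097, 0.006, 0.02], "spin": 0}, {"slide": [-0.097, 0.006, 0.03], "spin": 0}, {"slide": [-0.097, 0.006, 0.03], "spin": 0}, {"slide": [-0.097, 0.006, 0.03], "spin": 0}])

```text
t: 1.6
eef_pos: [513.5, 220.6, 170.2]
tcp_rot: [3.141, 0.0, 2.193]
ft_force: [0.6, 0.9, 0.8]
opening: 1.005
grip_force: 0.0
```

>>> carry_out(moves=[{"slide": [-0.097, 0.004, 0.03], "spin": 0}, {"slide": [-0.097, 0.004, 0.03], "spin": 0}, {"slide": [-0.097, 0.004, 0.03], "spin": 0}, {"slide": [-0.097, 0.004, 0.03], "spin": 0}, {"slide": [-0.092, 0.004, 0.05], "spin": 0}, {"slide": [0, 0, 0], "spin": 0}, {"slide": [0, 0, 0], "spin": 0}])

```text
t: 2.18
eef_pos: [630.2, 69.0, 101.1]
tcp_rot: [-3.14, -0.002, 2.189]
ft_force: [-1.0, 0.5, -0.0]
opening: 1.0
grip_force: 0.0
```

```bash
python3 -c "
from h import *
todo([628,68,3])
shot('side','pics/s1.png');c=load('pics/s1.npz');print(proj(c,state()['eef_pos']))
crop('pics/s1.png',230,160,160,120,5,'pics/s1c.png')"
```

```text
pos [630.24  68.96 101.05] rpy [-3.1395e+00 -1.6000e-03  2.1894e+00] tool mm [ 0.36 -2.18 98.06] share [ 0.0009 -0.0055  0.2451] F [-0.97  0.47 -0.04] t 2.18 open 1.0 j6 -0.61
[287.68421255 234.10644937]
```

View pics/s1c.png

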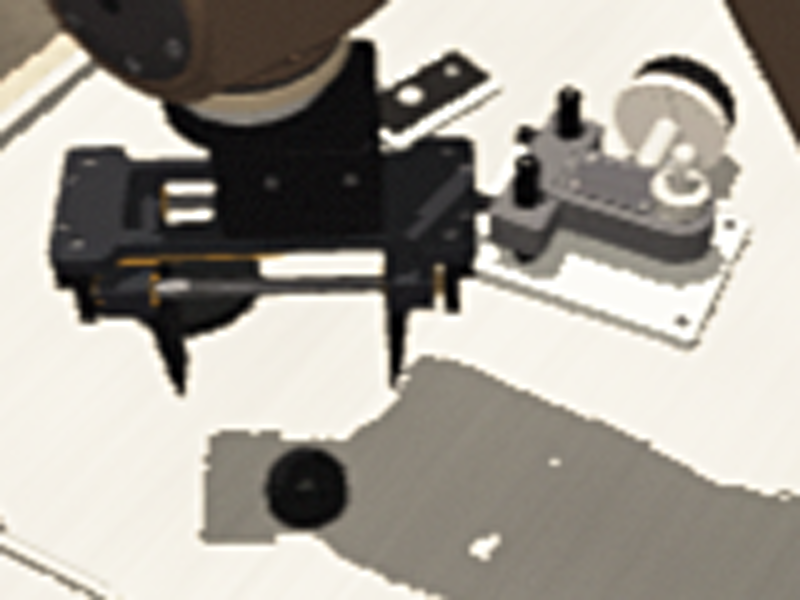

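The gripper is above the gear, with the fingertips either side of it at crop (180,393) and (397,385); the gear outline runs x 268–346, y 447–528. I'll compare that outline with model projections.

```bash
python3 - <<'E'
from h import *
from scipy.optimize import least_squares
def bbox(c,x,y):
    a=np.linspace(0,2*np.pi,72); P=[]
    for r,z in((21,0),(21,13),(16,13),(16,22)): P+=[proj(c,[x+r*np.cos(k),y+r*np.sin(k),z]) for k in a]
    P=np.array(P); return np.r_[P.min(0),P.max(0)]
s=load("pics/s1.npz");t=load("pics/top0.npz")
def seg(c,u,v):
    g=c["color"].max(2)[v-25:v+25,u-25:u+25]; m=(g<(45 if c is s else 95)).astype(np.uint8)
    n,l,st,_=cv2.connectedComponentsWithStats(m); i=l[25,25] or 1+np.argmax(st[1:,4]); x,y,w,h,A=st[i]
    return np.array([u-25+x-.5,v-25+y-.5,u-25+x+w-.5,v-25+y+h-.5])
for n,c,u,v in(("s",s,291,257),("t",t,268,190)):
    b=seg(c,u,v); f=lambda p:bbox(c,*p)-b; r=least_squares(f,[628,68]); print(n,b,r.x,r.fun.round(2))
E
```

```text
s [283.5 249.5 298.5 265.5] [629.22742535  69.02587672] [-0.91 -0.59  0.92  0.52]
t [260.5 185.5 275.5 200.5] [628.97002103  66.02056605] [ 0.07  0.16 -0.07 -0.16]
```

>>> carry_out(moves=[{"slide": [-0.001, -0.004, 0.06], "spin": 0}, {"slide": [0, 0, 0.06], "spin": 0}, {"slide": [0, 0, 0.06], "spin": 0}, {"slide": [0, 0, 0.04], "spin": 0}, {"slide": [0, 0, 0.017], "spin": 0}, {"slide": [0, 0, 0.008], "spin": 0}, {"slide": [0, 0, 0], "spin": 0}, {"slide": [0, 0, 0], "spin": 0}])

```text
t: 2.9
eef_pos: [629.6, 69.9, 6.0]
tcp_rot: [3.14, 0.001, 2.19]
ft_force: [-0.5, -0.0, 0.5]
opening: 0.996
grip_force: 0.0
```

```bash
python3 -c "
from h import *
todo([629,67.5,3])"
```

```text
pos [629.55  69.89   6.  ] rpy [3.1402e+00 8.0000e-04 2.1897e+00] tool mm [-1.62 -1.84  2.99] share [-0.0041 -0.0046  0.0075] F [-0.47 -0.01  0.52] t 2.9 open 0.996 j6 -0.61
```

>>> carry_out(moves=[{"slide": [-0.003, -0.002, 0.007], "spin": 0}, {"slide": [0, 0, 0], "spin": 0}])

```text
t: 3.07
eef_pos: [629.4, 67.8, 2.6]
tcp_rot: [3.141, 0.001, 2.189]
ft_force: [-0.2, 0.6, -1.1]
opening: 1.0
grip_force: 0.0
```

>>> carry_out(moves=[{"slide": [0, 0, 0], "spin": 0}, {"slide": [0, 0, 0], "spin": 0}, {"slide": [0, 0, 0], "spin": 0}, {"slide": [0, 0, 0], "spin": 0}, {"slide": [0, 0, 0], "spin": 0}, {"slide": [0, 0, 0], "spin": 0}, {"slide": [0, 0, 0], "spin": 0}, {"slide": [0, 0, 0], "spin": 0}], hand=1)

```text
t: 3.73
eef_pos: [629.1, 68.0, 1.9]
tcp_rot: [3.142, -0.0, 2.189]
ft_force: [-0.3, 1.0, 0.5]
opening: 0.497
grip_force: 0.0
```

>>> carry_out(moves=[{"slide": [0, 0, 0], "spin": 0}, {"slide": [0, 0, 0], "spin": 0}, {"slide": [0, 0, 0], "spin": 0}, {"slide": [0, 0, 0], "spin": 0}, {"slide": [0, 0, 0], "spin": 0}, {"slide": [0, 0, 0], "spin": 0}, {"slide": [0, 0, 0], "spin": 0}, {"slide": [0, 0, 0], "spin": 0}])

```text
t: 4.4
eef_pos: [629.1, 68.0, 1.9]
tcp_rot: [3.142, -0.0, 2.189]
ft_force: [0.6, 0.3, 0.5]
opening: 0.43
grip_force: 30.0
```

The opening is 41 mm with 30 N grip, so it holds the toothed disc. I'll lift it and go over the stud.

>>> carry_out(moves=[{"slide": [0, 0, -0.02], "spin": 0}, {"slide": [0, 0, -0.05], "spin": 0}, {"slide": [0, 0, -0.08], "spin": 0}, {"slide": [0, 0, -0.08], "spin": 0}, {"slide": [0, 0, -0.08], "spin": 0}, {"slide": [0, 0, 0], "spin": 0}])

```text
t: 4.9
eef_pos: [631.5, 68.0, 132.7]
tcp_rot: [3.134, 0.005, 2.189]
ft_force: [0.6, 0.1, -0.6]
opening: 0.431
grip_force: 30.0
```

```bash
python3 -c "
from h import *
todo([550,-168,126])"
```

```text
pos [631.55  68.04 132.72] rpy [3.134  0.0052 2.1886] tool mm [-145.14 -203.25    5.93] share [-0.3628 -0.5081  0.0148] F [ 0.62  0.07 -0.6 ] t 4.9 open 0.431 j6 -0.61
```

>>> carry_out(moves=[{"slide": [-0.052, -0.0726, 0], "spin": 0}, {"slide": [-0.052, -0.0726, 0], "spin": 0}, {"slide": [-0.052, -0.0726, 0], "spin": 0}, {"slide": [-0.052, -0.0726, 0], "spin": 0}, {"slide": [-0.052, -0.0726, 0], "spin": 0}, {"slide": [-0.052, -0.0726, 0], "spin": 0}, {"slide": [-0.051, -0.0725, 0.015], "spin": 0}, {"slide": [0, 0, 0], "spin": 0}, {"slide": [0, 0, 0], "spin": 0}, {"slide": [0, 0, 0], "spin": 0}])

```text
t: 5.73
eef_pos: [547.6, -168.0, 120.1]
tcp_rot: [3.141, -0.0, 2.188]
ft_force: [0.5, 0.3, -1.2]
opening: 0.43
grip_force: 30.0
```

```bash
python3 -c "
from h import *
todo([550,-168,110])
shot('side','pics/s2.png');c=load('pics/s2.npz');p=state()['eef_pos'];print(p,proj(c,p),proj(c,p+[0,0,20]),proj(c,[550,-168,98]),proj(c,[550,-168,72]))
crop('pics/s2.png',320,140,80,75,8,'pics/s2c.png')
todo([550,-168,110])"
```

```text
pos [ 547.6 -168.   120.1] rpy [ 3.1413e+00 -1.0000e-04  2.1879e+00] tool mm [-1.39  1.95 10.1 ] share [-0.0035  0.0049  0.0253] F [ 0.46  0.33 -1.22] t 5.73 open 0.43 j6 -1.03
[ 547.82935619 -167.49907407  120.1633529 ] [367.73533813 184.07331681] [368.35008235 178.38674019] [366.44887496 189.75902142] [365.71369543 196.6743001 ]
pos [ 547.83 -167.5   120.16] rpy [3.1413e+00 1.0000e-04 2.1889e+00] tool mm [-1.67  1.48 10.16] share [-0.0042  0.0037  0.0254] F [-0.63  0.08  0.49] t 5.78 open 0.428 j6 -1.03
```

View pics/s2c.png

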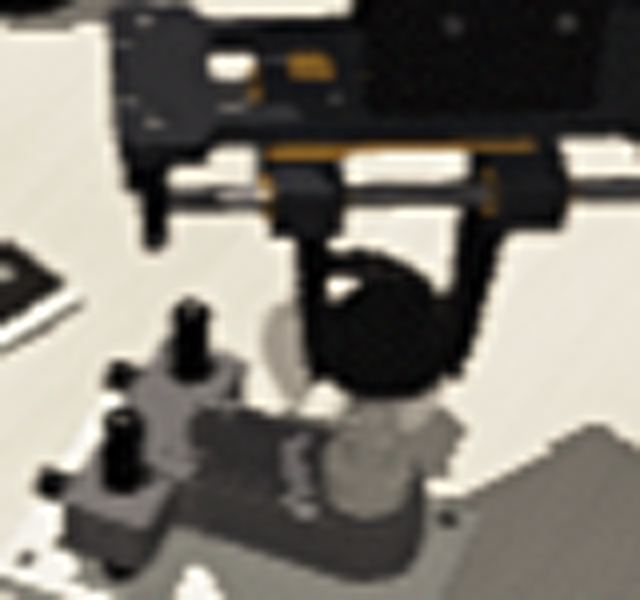

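```bash
python3 - <<'E'
from h import *
c=load("pics/s2.npz"); a=np.linspace(0,2*np.pi,72); e=np.array([np.cos(2.189),np.sin(2.189),0])
for k in(-4,0,4):
    P=np.array([proj(c,np.array([547.8,-167.7,z])+k*e+[r*np.cos(q),r*np.sin(q),0]) for q in a for r,z in((21,118.2),(21,131.2),(16,140.2))])
    print(k,P.min(0),P.max(0), "in crop:",(P.max(0)[1]-140+.5)*8,(P.mean(0)[0]-320+.5)*8,(P.min(0)-[320,140]+.5)*8)
E
```

```text
-4 [359.51537602 173.19069186] [376.0829346  189.08282929] in crop: 396.66263429040964 386.55946724859905 [320.1230082  269.52553489]
0 [359.66529785 174.20723847] [376.28399114 190.15786169] in crop: 405.2628935598973 387.96779484389026 [321.32238276 277.65790779]
4 [359.8160994  175.22980021] [376.48624255 191.2393226 ] in crop: 413.9145807666125 389.3844714065267 [322.52879517 285.83840166]
```

>>> carry_out(moves=[{"slide": [0, 0.0045, 0.02], "spin": 0}, {"slide": [0, 0, 0.02], "spin": 0}, {"slide": [0, 0, 0.01], "spin": 0}, {"slide": [0, 0, 0.005], "spin": 0}, {"slide": [0, 0, 0.005], "spin": 0}, {"slide": [0, 0, 0], "spin": 0}])

```text
t: 6.28
eef_pos: [549.0, -166.9, 95.5]
tcp_rot: [-3.141, -0.001, 2.189]
ft_force: [-0.3, -0.4, 0.4]
opening: 0.43
grip_force: 30.0
```

>>> carry_out(moves=[{"slide": [0, 0, 0.004], "spin": 0}, {"slide": [0, 0, 0], "spin": 0}, {"slide": [0, 0, 0], "spin": 0}])

```text
t: 6.53
eef_pos: [549.2, -167.2, 94.5]
tcp_rot: [3.141, 0.0, 2.188]
ft_force: [-0.5, 0.0, -0.3]
opening: 0.432
grip_force: 30.0
```

No side force, so the gear is over the taper cleanly. Next I go down to the balls.

>>> carry_out(moves=[{"slide": [0, 0, 0.004], "spin": 0}, {"slide": [0, 0, 0.003], "spin": 0}, {"slide": [0, 0, 0], "spin": 0}, {"slide": [0, 0, 0], "spin": 0}])

```text
t: 6.87
eef_pos: [549.2, -167.7, 91.6]
tcp_rot: [3.142, 0.001, 2.188]
ft_force: [0.1, -5.6, 0.1]
opening: 0.432
grip_force: 30.0
```

>>> carry_out(moves=[{"slide": [0, 0, 0.003], "spin": 0}, {"slide": [0, 0, 0.003], "spin": 0}, {"slide": [0, 0, 0], "spin": 0}, {"slide": [0, 0, 0], "spin": 0}])

```text
t: 7.2
eef_pos: [549.3, -167.9, 89.4]
tcp_rot: [3.142, 0.002, 2.189]
ft_force: [-0.2, -6.2, 1.1]
opening: 0.428
grip_force: 30.0
```

The stud pushes the gear toward -y with 6 N, so I ease about 0.7 mm that way.

>>> carry_out(moves=[{"slide": [-0.0015, -0.001, 0], "spin": 0}, {"slide": [0, 0, 0], "spin": 0}, {"slide": [0, 0, 0], "spin": 0}])

```text
t: 7.45
eef_pos: [549.2, -168.1, 89.2]
tcp_rot: [3.141, 0.001, 2.188]
ft_force: [-0.9, -5.5, 2.7]
opening: 0.428
grip_force: 30.0
```

>>> carry_out(moves=[{"slide": [0, 0, 0.003], "spin": 0}, {"slide": [0, 0, 0.003], "spin": 0}, {"slide": [0, 0, 0], "spin": 0}, {"slide": [0, 0, 0], "spin": 0}])

```text
t: 7.78
eef_pos: [548.9, -168.0, 86.8]
tcp_rot: [-3.141, 0.0, 2.189]
ft_force: [-1.5, -4.3, 3.9]
opening: 0.431
grip_force: 30.0
```

>>> carry_out(moves=[{"slide": [-0.0015, -0.0018, 0], "spin": 0}, {"slide": [0, 0, 0.003], "spin": 0}, {"slide": [0, 0, 0.003], "spin": 0}, {"slide": [0, 0, 0], "spin": 0}, {"slide": [0, 0, 0], "spin": 0}])

```text
t: 8.2
eef_pos: [548.7, -168.5, 84.0]
tcp_rot: [-3.142, -0.001, 2.189]
ft_force: [0.1, -2.3, -1.3]
opening: 0.43
grip_force: 30.0
```

>>> carry_out(moves=[{"slide": [0, 0, 0.004], "spin": 0}, {"slide": [0, 0, 0.004], "spin": 0}, {"slide": [0, 0, 0.004], "spin": 0}, {"slide": [0, 0, 0], "spin": 0}, {"slide": [0, 0, 0], "spin": 0}])

```text
t: 8.62
eef_pos: [548.5, -168.6, 78.7]
tcp_rot: [-3.141, -0.001, 2.188]
ft_force: [2.8, -2.6, -8.1]
opening: 0.427
grip_force: 30.0
```

It has clicked: Fz is -8 N, so the balls are drawing the gear down. I go on pressing to the shoulder.

>>> carry_out(moves=[{"slide": [0, 0, 0.004], "spin": 0}, {"slide": [0, 0, 0.004], "spin": 0}, {"slide": [0, 0, 0.002], "spin": 0}, {"slide": [0, 0, 0], "spin": 0}, {"slide": [0, 0, 0], "spin": 0}])

```text
t: 9.03
eef_pos: [548.8, -168.6, 75.6]
tcp_rot: [3.141, -0.0, 2.189]
ft_force: [0.8, -0.8, 0.6]
opening: 0.427
grip_force: 30.0
```

>>> carry_out(moves=[{"slide": [0, 0, 0.003], "spin": 0}, {"slide": [0, 0, 0], "spin": 0}, {"slide": [0, 0, 0], "spin": 0}])

```text
t: 9.28
eef_pos: [548.8, -168.7, 74.3]
tcp_rot: [3.142, -0.0, 2.189]
ft_force: [-0.7, 0.3, -0.8]
opening: 0.428
grip_force: 30.0
```

>>> carry_out(moves=[{"slide": [0, 0, 0.003], "spin": 0}, {"slide": [0, 0, 0], "spin": 0}, {"slide": [0, 0, 0], "spin": 0}])

```text
t: 9.53
eef_pos: [548.9, -168.7, 73.8]
tcp_rot: [3.141, 0.0, 2.189]
ft_force: [-2.2, 0.9, 7.8]
opening: 0.429
grip_force: 30.0
```

>>> carry_out(moves=[{"slide": [0, 0, 0.003], "spin": 0}, {"slide": [0, 0, 0], "spin": 0}, {"slide": [0, 0, 0], "spin": 0}])

```text
t: 9.78
eef_pos: [549.0, -168.8, 73.8]
tcp_rot: [3.141, 0.001, 2.189]
ft_force: [-6.3, 2.8, 20.9]
opening: 0.431
grip_force: 30.0
```

It is on the solid shoulder at TCP 73.8 mm, as expected, with about 21 N pressing. I'll check that it holds and take a look.

>>> carry_out(moves=[{"slide": [0, 0, 0], "spin": 0}, {"slide": [0, 0, 0], "spin": 0}, {"slide": [0, 0, 0], "spin": 0}, {"slide": [0, 0, 0], "spin": 0}, {"slide": [0, 0, 0], "spin": 0}, {"slide": [0, 0, 0], "spin": 0}])

```text
t: 10.28
eef_pos: [549.0, -168.8, 73.8]
tcp_rot: [3.141, 0.001, 2.189]
ft_force: [-5.6, 2.3, 20.8]
opening: 0.432
grip_force: 30.0
```

```bash
python3 -c "
from h import *
shot('side','pics/s3.png');todo([550,-168,73.8])
crop('pics/s3.png',320,140,80,75,8,'pics/s3c.png')"
```

```text
pos [ 548.94 -168.74   73.75] rpy [3.1409e+00 1.1000e-03 2.1887e+00] tool mm [-0.01  1.3  -0.05] share [-0.      0.0032 -0.0001] F [-5.36  2.06 21.26] t 10.33 open 0.429 j6 -1.03
```

View pics/s3c.png

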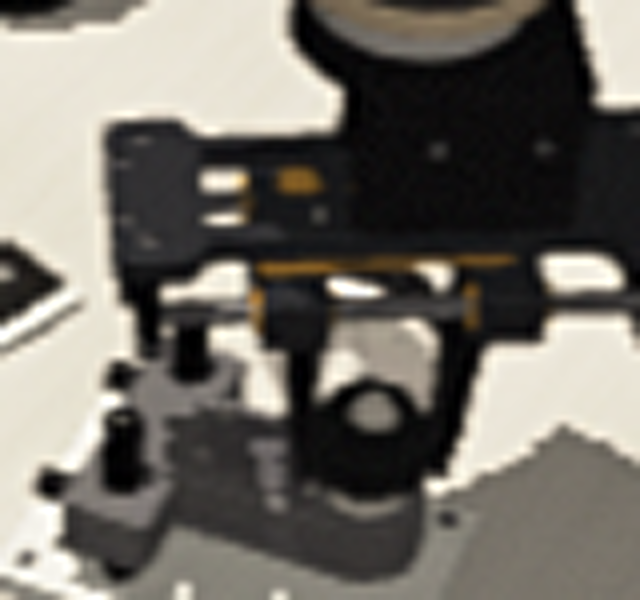

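The gear sits on the stud: the tip shows above the collar at (372,408), and the underside is down on the shoulder at (370,498). The press is steady at 21 N, so I'm handing in.

```bash
python3 -c "
from h import *
print(job_done())"
```

```text
the job is handed in; nothing more can be done
None
```

The wide-bore gear clicked over the spring balls and is down on the shoulder, collar up; the gripper was still holding it and pressing with about 21 N when I handed in at about 10 s (no verdict was returned).

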